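Set the work support astride the locating bar

ROBOT

A 6-joint arm with a two-finger parallel gripper is mounted at the origin on the work surface. World frame = base frame: x ahead of the robot, y to its left, z up, the work surface at z = 0. Lengths are in mm, angles in rad, forces in N, time in s.
With the tool pointing down it reaches from about 275 to 750 mm from the base axis. Payload 10.2 kg.
Tool frame: the origin (TCP) lies at the very end of the fingers, on their centre line; the grasp point (between the pads) lies 19 mm behind it; z points along the fingers, y is the line along which they close (so a half turn about z gives the same grasp; the last joint's range is limited). The gripper opens to 85 mm and grips with 20 to 120 N. Pads are 22 mm wide; open, the fingers measure 114 mm over their backs; the gripper's body (76 mm by 85 mm) begins 54 mm behind the grasp point. The pads swing forward as they close: fully open they stand 13 mm farther back than shut.
Start: joints at [-1.35, 0.313, 1.498, -0, 1.331, -0.223], TCP at [225.41, -474.153, 231.294] pointing down, gripper open.
Joint ranges: [-2.94, 2.94], [-0.97, 2.17], [0.19, 2.56], [-1.23, 4.37], [0.02, 3.11], [-2.88, 2.88]. Speed limits (rad/s): [2.39, 2.39, 3.01, 3.14, 3.14, 3.14].

INTERFACE

Orientations are given as a unit quaternion [w, x, y, z].
In Python, from rig import ctrl, optics gives the robot as it stands. The module is installed in compiled form; this text tells all that it offers.
- The arm moves only by the shell command python3 -m handwheel 'ROWS' [FORCE]. ROWS is JSON, a list that holds one entry, the list of rows, each a list of 5 numbers: the gripper command: -1 is fully open, 1 is shut, values between are in proportion, then the shift along the world's x, y, z in units of 50 mm (1.0 is 50 mm), then the turn about the world's z in units of 8 degrees (1.0 is 8 degrees). In form: [[[gripper, tx, ty, tz, twist], ...]]. A call has 1 to 10 rows; each row shifts and turns the commanded pose from where the row before left it; what a row does not reach is not made up. A row lasts 1/10 s, in which the tool goes at most 50 mm and 8.59 degrees, less where a joint would pass 70% of its speed; a pose out of reach is approached as far as the arm can. A call is refused whole if a number of a shift passes 1 or a number of a turn 1, either way. A call with a gripper value outside its range is refused whole. The fingers move at their own pace and stop on an object; FORCE is the grip in N (left out, the last holds). Time passes only in rows, so rows that do not move let the fingers close. It gives the time, the measured TCP pose, the force, the opening and the grip force at its end, in the units of the state.
- ctrl.sense(): the state, without advancing time (a new reading comes with each control period).
- optics.capture(name): name is "scene" or "top" or "wrist"; returns a dict with "img" (420x560x3 uint8, blue, green, red), "K" (3x3 intrinsics, pixels), "R" (3x3) and "t" (3): a world point X has camera coordinates R X + t. Camera axes: x right, y down, z forward; pixel columns grow to the right and rows downward; lengths in mm; the calibration is good to about 2 mm. A picture is of the moment at which its call begins. There is no depth.
- ctrl.finish_job(): hands the job in; it is judged then, once.
The state is a dict: "time_s": time; "joints": joint angles; "dq": joint speeds; "tau": joint torques, N m; "eef_pos": TCP position; "ee_rot": TCP orientation; "force": force on the tool from outside, world axes, zero at the start; "wrist_torque": the same for the moment, N m; "grip_width": opening from 0.0 (shut) to 1.0 (fully open); "grip_force": force on a finger pad.
Only numpy, scipy, OpenCV 4.12 (cv2) and the standard library are available. Lean on these libraries where they do the work, as an engineer would, in place of code of your own. Each camera call takes 0.05 s, during which the arm holds its last target. There are 200 camera calls.

TASK

The bench support for long boards has been tipped over onto its end. First stand it up on its feet on the open bench, clear of the locating bar, and let go of it; then take it again, centre it over the bolt of the locating bar and turn it, keeping hold, until all four feet drop onto the bench astride the bar and it no longer rocks. Leave it standing there free, and leave the other things on the bench where they are.

Things in the scene. Friction and masses are not known exactly. Their poses are not given: they have to be found in the camera images.
- support_mid (a point): Work support, a small bench stand for long boards, 0.5 to 0.78 kg, rigid: 172 (own x) by 98 (y) by 100 mm high (z, up from the feet). This point is its centre, 50 mm above the soles. It starts lying on one bearer end and two feet: own y level, own z 18 degrees above level and pointing to the left (world +y) within 15 degrees; one bearer end points up, 172 mm above the bench.
- bearer_mid (a point): Middle of the support's plain beech bearer, a good place to hold it for turning: 86 mm above the soles. The bearer is 172 long (own x), 34 wide (y), 28 thick (z, 72 to 100 mm above the soles). Under it a steel stem 26 mm square with a 32 mm collar and a small clamp knob on the +y side, 41 to 55 mm above the soles, reaching 34 mm from the axis.
- support: The support's underside: origin on its middle axis at the level of the soles (height 0 when it stands on the bench), same axes. Four round rubber feet 14 mm across, 22 mm high, centred at own x = +-56 and y = +-40 mm. On them a flat H-shaped steel base, 22 to 30 mm above the soles, 132 (x) by 98 mm (y).
- bolt_top (a point): Top of the single bolt holding the locating bar at its centre (hexagon head 19 mm across on a washer, top 15 mm above the bench). The support goes centred over it, bearer square across the bar: each foot then clears the bar's long edge by 4 mm. Turned more than about 5 degrees from that, two opposite feet ride on the bar: it stands up to 8 mm too high and rocks.
- bar_mid (a point): Centre of the locating bar, at its top face, 8 mm above the bench: a plain flat aluminium bar 90 wide, 260 long, 8 mm thick, lying fixed on the bench. It runs roughly left-right (world y) but was swung about the bolt to the last job's angle, up to 0.42 rad either way, and tightened. The axes of this entry do NOT follow the bar: its angle must be seen or felt.
- offcut: Faced chipboard offcut 120 x 50 x 19 mm lying on the bench between the task's things, origin at its underside; not to be disturbed.
- tape: Tape measure 66 x 36 x 62 mm standing on the bench between the task's things, origin at its underside; not to be disturbed.
- square: Try square, wooden stock 24 x 120 x 22 mm, steel blade 180 mm long, lying at the left side; origin at the underside of the stock; not to be disturbed.
- plane: Block plane 160 x 48 x 56 mm, standing at the right side; origin at its underside; not to be disturbed.
- glue: White glue bottle 64 mm across and 190 mm high, standing at the back; origin at its underside; not to be disturbed.
- clamp: F-clamp about 280 x 120 x 40 mm lying at the back left; origin at its underside; not to be disturbed.
- hammer: Hammer 280 mm long lying at the back right; not to be disturbed.
- screwbox: Open cardboard box 130 x 90 x 45 mm at the front right; origin at its underside; not to be disturbed.
Not all that is in view belongs to the job. What is meant by the support is not purple, and is the larger of those in its own colour.

How it is judged:
By the outcome, as a careful person would: the job done as asked, in the order asked, and still so for the second after the job is handed in, with the robot touching nothing.
It also fails if it takes over 72 s, if anything falls off the work surface, if the arm or the gripper's body presses on something with over 40 N, if the wrist force passes 120 N, or if a joint passes its speed limit or range.

## Working session

There is one attempt and no reset: what is moved stays moved. The work goes in short steps, Python scripts to look and compute and a shell command to move; the robot and the scene stay as the last step left them, time stands still between calls to the robot, and variables do not carry over. Pictures are saved under pics/ and viewed, at most 10 in all, crops included, and the job is handed in when it is done.

```bash
mkdir -p pics; cat > h.py <<'E'
import numpy as np, cv2
from rig import ctrl, optics
def cap(n):
    c=optics.capture(n); return c
def ray(c,u,v,z):
    K,R,t=[np.array(c[k],float) for k in("K","R","t")]
    d=R.T@np.linalg.inv(K)@np.array([u,v,1.]); o=-R.T@t.ravel()
    return o+d*(z-o[2])/d[2]
def proj(c,X):
    p=np.array(c["K"])@(np.array(c["R"])@np.array(X,float)+np.array(c["t"]).ravel()); return p[:2]/p[2]
E
python3 - <<'E'
from h import *
a=cap("scene");b=cap("top")
for n,c in(("scene",a),("top",b)):
    cv2.imwrite(f"pics/{n}0.png",c["img"]); print(n,np.round(-np.array(c["R"]).T@np.array(c["t"]).ravel()))
    cv2.imwrite(f"pics/{n}0.png",c["img"])
    print([proj(c,X).round() for X in([400,0,0],[500,0,0],[400,100,0])])
E
```

```text
scene [1198.  188. 1321.]
[array([298., 200.]), array([288., 225.]), array([327., 208.])]
top [ 344.  -22. 1433.]
[array([269., 251.]), array([269., 218.]), array([237., 251.])]
```

View pics/scene0.png

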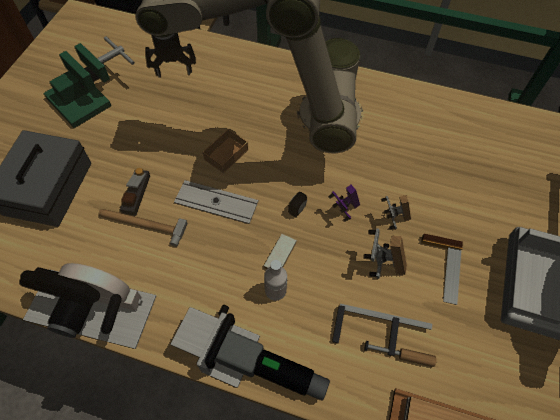

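View pics/top0.png

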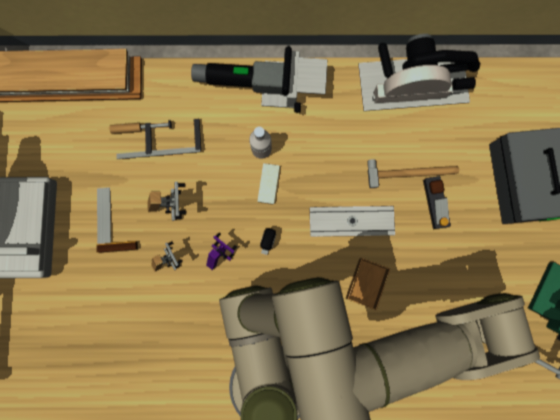

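In the top view, three stands are candidates: a purple one at (220,250), a small steel and beech one at (168,258) and a larger steel and beech one at (170,200). The larger one fits, since it isn't purple and is the bigger of its colour. The bar is at (352,220) with the bolt in its centre, the offcut at (269,184) and the tape at (267,240).

```bash
python3 - <<'E'
from h import *
a=cap("scene");b=cap("top")
A=cv2.resize(a["img"][180:300,320:440],(400,400),interpolation=cv2.INTER_CUBIC)
B=cv2.resize(b["img"][160:280,130:250],(400,400),interpolation=cv2.INTER_CUBIC)
cv2.imwrite("pics/crop1.png",np.hstack([A,B]))
# bar
im=b["img"];hsv=cv2.cvtColor(im,cv2.COLOR_BGR2HSV)
m=((hsv[...,1]<50)&(hsv[...,2]>90)).astype(np.uint8);r=np.zeros_like(m);r[195:245,295:410]=m[195:245,295:410]
cs,_=cv2.findContours(r,0,2);k=max(cs,key=cv2.contourArea)
bx=cv2.boxPoints(cv2.minAreaRect(k));P=np.array([ray(b,*q,8) for q in bx]);print(bx.round(1),P.round(),P.mean(0).round(1))
e=[P[(i+1)%4]-P[i] for i in range(4)];print([(round(np.linalg.norm(x)),round(np.arctan2(x[1],x[0]),3)) for x in e])
print("bolt",ray(b,352,220,15), "support plane z=90",ray(b,170,200,90))
s=ctrl.sense();print(s["eef_pos"],s["ee_rot"],s["force"],s["time_s"])
E
```

```text
[[309.7 207.1]
 [393.7 205.8]
 [394.1 234.5]
 [310.1 235.7]] [[ 534. -125.    8.]
 [ 537. -385.    8.]
 [ 448. -384.    8.]
 [ 445. -126.    8.]] [ 491.  -254.9    8. ]
[(260, np.float64(-1.557)), (89, np.float64(3.122)), (258, np.float64(1.584)), (89, np.float64(0.004))]
bolt [ 492.46744293 -254.13272256   15.        ] support plane z=90 [544.08621203 289.17472162  90.        ]
[ 225.38346478 -473.99307302  230.94793584] [-3.97406155e-04  9.75478291e-01  2.20095311e-01 -2.32772403e-06] [ 0.0535754   0.47821238 -0.51967431] 0.2
```

View pics/crop1.png

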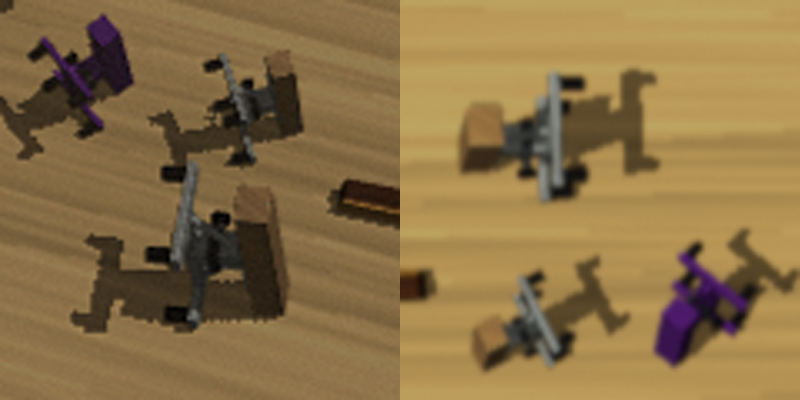

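The crop confirms it: the larger steel and beech stand is on its end at top (170,200), with its upper bearer end near (155,195). The bar is almost exactly along world y (about -0.013 rad) and the bolt is near (491,-254). Next I move above the support and look from close by.

```bash
python3 -m handwheel '[[[-1,0.3,0.8,0.2,0.4],[-1,0.3,0.8,0.2,0.4],[-1,0.3,0.8,0.2,0.4],[-1,0.3,0.8,0.2,0.4],[-1,0.3,0.8,0.2,0.4],[-1,0.3,0.8,0.2,0.4],[-1,0.3,0.8,0.2,0.4],[-1,0.3,0.8,0.2,0.4],[-1,0.3,0.8,0.2,0.4],[-1,0.3,0.8,0.2,0.4]]]' 30
python3 -m handwheel '[[[-1,0.3,0.8,0,0.4],[-1,0.3,0.8,0,0.4],[-1,0.3,0.8,0,0.4],[-1,0.3,0.8,0,0.4],[-1,0.3,0.8,0,0.4],[-1,0.3,0.8,0,0.4],[-1,0.3,0.8,0,0.4],[-1,0.3,0.8,0,0.4],[-1,0.3,0.7,0,0.4],[-1,0,0,0,0]]]'
python3 - <<'E'
from h import *
c=cap("wrist");b=cap("top")
B=cv2.resize(b["img"][170:220,130:200],None,fx=3.3,fy=3.3,interpolation=cv2.INTER_CUBIC)
I=np.zeros((420,800,3),np.uint8);I[:,:560]=c["img"];I[:B.shape[0],562:562+B.shape[1]]=B[:,:238]
cv2.imwrite("pics/w1.png",I)
s=ctrl.sense();print(s["eef_pos"],s["ee_rot"],s["joints"],s["time_s"]);print(proj(c,[547,311,166]),-np.array(c["R"]).T@c["t"])
print(np.array(c["R"]).round(3))
E
```

```text
time_s: 1.2
eef_pos: [375.5, -72.4, 331.8]
ee_rot: [0.0, 0.877, 0.481, 0.0]
force: [0.1, -0.1, 0.3]
grip_width: 1.0
grip_force: 0.0
time_s: 2.2
eef_pos: [510.8, 284.1, 329.5]
ee_rot: [-0.001, 0.728, 0.685, -0.001]
force: [1.0, -0.9, -0.4]
grip_width: 1.002
grip_force: 0.0
[510.28602094 281.11756339 330.59307299] [-1.96253159e-04  7.29797147e-01  6.83663423e-01 -6.40554582e-04] [ 3.02652948e-01  4.03344965e-01  1.11745717e+00 -2.04232182e-04
  1.62211479e+00  3.67897138e-01] 2.3
[323.37611158 155.36395921] [515.64953112 357.18825376 472.89419518]
[[ 0.998 -0.062 -0.001]
 [-0.059 -0.955  0.29 ]
 [-0.019 -0.29  -0.957]]
```

View pics/w1.png

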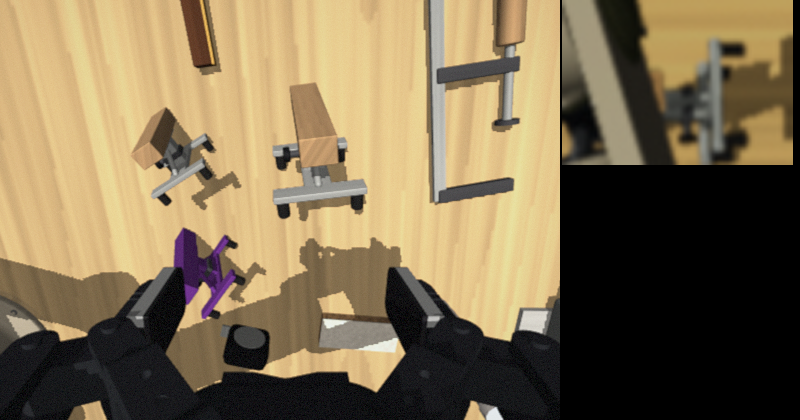

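The wrist view shows the upper bearer end face as a quad at (301,140), (336,135), (339,163), (303,165), and the base's upper edge from (273,193) to (366,183).

```bash
python3 - <<'E'
from h import *
c=cap("wrist")
P=[ray(c,301,140,172.6),ray(c,336,135,172.6),ray(c,339,163,164),ray(c,303,165,164)]
for p in P: print(p.round(1))
Q=[ray(c,273,194,130.5),ray(c,366,184,130.5)]
for a,b in((P[0],P[1]),(P[3],P[2]),Q): d=b-a;print(np.linalg.norm(d).round(1),np.degrees(np.arctan2(d[1],d[0])).round(1))
print(((P[0]+P[1])/2).round(1),((P[2]+P[3])/2).round(1),((Q[0]+Q[1])/2).round(1))
E
```

```text
[527.3 323.2 172.6]
[557.7 325.5 172.6]
[561.1 299.4 164. ]
[528.3 299.8 164. ]
30.5 4.2
32.8 -0.6
96.2 2.5
[542.5 324.3 172.6] [544.7 299.6 164. ] [545.2 267.9 130.5]
```

The end face centre is about (543.5,312) and the support's yaw is about 2.6°. I'll grip 16 mm below the end, at (543,317,153), then swing it about its lower feet.

```bash
python3 -m handwheel '[[[-1,0.33,0.36,0,0.4],[-1,0.33,0.36,0,0.39],[-1,0,0,-0.6,0],[-1,0,0,-0.6,0],[-1,0,0,-0.6,0],[-1,0,0,-0.6,0],[-1,0,0,-0.6,0],[-1,0,0,-0.5,0],[-1,0,0,-0.4,0],[-1,0,0,0,0]]]' 20
python3 - <<'E'
from h import *
s=ctrl.sense();print(s["eef_pos"],s["ee_rot"],s["force"])
c=cap("wrist");cv2.imwrite("pics/w2.png",c["img"])
r=158.4;a=np.radians(75.1+4.5*np.arange(17));h=r*np.cos(a);v=r*np.sin(a)
for k in range(16): print(k,round(-(h[k+1]-h[k])*.045/50,3),round((h[k+1]-h[k])/50,3),round((v[k+1]-v[k])/50,3))
E
```

```text
time_s: 3.35
eef_pos: [542.3, 315.2, 134.3]
ee_rot: [-0.001, 0.692, 0.722, -0.002]
force: [0.7, -0.3, 0.6]
grip_width: 0.999
grip_force: 0.0
[542.34619494 315.21218573 134.2741624 ] [-0.0009757   0.69186314  0.72202494 -0.00210462] [ 0.70016833 -0.32169213  0.62943129]
0 0.011 -0.243 0.054
1 0.011 -0.246 0.035
2 0.011 -0.248 0.016
3 0.011 -0.249 -0.004
4 0.011 -0.248 -0.023
5 0.011 -0.245 -0.043
6 0.011 -0.241 -0.062
7 0.011 -0.235 -0.08
8 0.01 -0.228 -0.099
9 0.01 -0.22 -0.116
10 0.009 -0.21 -0.133
11 0.009 -0.199 -0.149
12 0.008 -0.187 -0.164
13 0.008 -0.173 -0.178
14 0.007 -0.159 -0.192
15 0.006 -0.143 -0.203
```

View pics/w2.png

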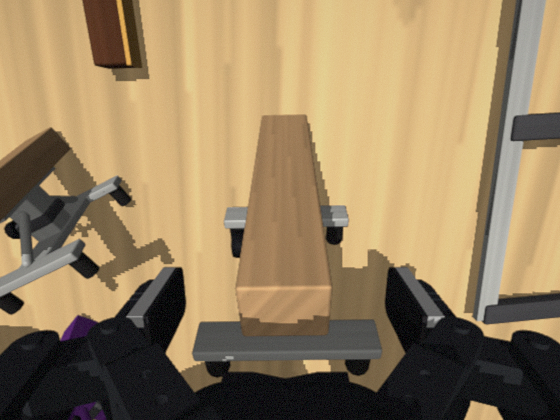

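The bearer end is centred between the fingers (column 285) and square to them, so I close with 20 N and swing.

```bash
python3 -m handwheel '[[[1,0,0,0,0],[1,0,0,0,0],[1,0,0,0,0],[1,0,0,0,0],[1,0,0,0,0],[1,0,0,0,0],[1,0,0,0,0],[1,0,0,0,0]]]' 20
python3 -m handwheel '[[[1,0.01,-0.12,0.04,0],[1,0,-0.12,0.03,0],[1,0.01,-0.12,0.02,0],[1,0,-0.12,0.02,0],[1,0.01,-0.12,0.01,0],[1,0.01,-0.12,0.01,0],[1,0,-0.12,0,0],[1,0.01,-0.12,0,0],[1,0,0,0,0]]]' 20
python3 - <<'E'
from h import *
c=cap("wrist");b=cap("scene")
I=np.zeros((420,800,3),np.uint8);I[:,:560]=c["img"];B=cv2.resize(b["img"][190:310,320:440],(238,238),interpolation=cv2.INTER_CUBIC);I[:238,562:]=B
cv2.imwrite("pics/w3.png",I);print(ctrl.sense()["wrist_torque"])
E
```

```text
time_s: 4.2
eef_pos: [543.9, 316.9, 137.0]
ee_rot: [0.0, 0.691, 0.723, 0.001]
force: [1.0, -0.5, 6.2]
grip_width: 0.396
grip_force: 23.5
time_s: 5.1
eef_pos: [546.0, 268.0, 142.8]
ee_rot: [0.0, 0.691, 0.722, -0.0]
force: [0.5, 1.4, -5.1]
grip_width: 0.394
grip_force: 20.7
[-0.04922556  0.03113481  0.01978401]
```

View pics/w3.png

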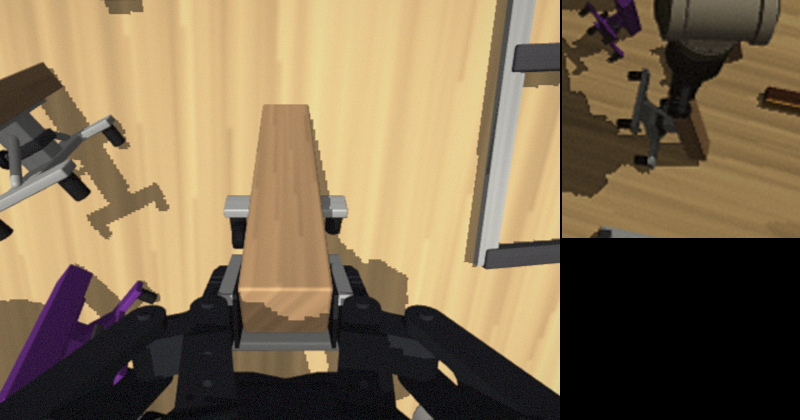

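It was carried instead of pivoting: still on end, and the load of about 5 N hangs on the grip. I'll set it back down with a little downward preload so the rubber feet bite.

```bash
python3 -m handwheel '[[[1,0,0,-0.04,0],[1,0,0,-0.04,0],[1,0,0,0,0]]]' 20
python3 -m handwheel '[[[1,0,0,-0.04,0],[1,0,0,-0.02,0],[1,0,0,0,0]]]' 20
```

```text
time_s: 5.5
eef_pos: [546.0, 269.1, 139.1]
ee_rot: [0.0, 0.691, 0.723, 0.0]
force: [0.2, 1.0, -1.7]
grip_width: 0.398
grip_force: 21.1
time_s: 5.8
eef_pos: [546.5, 269.6, 138.3]
ee_rot: [0.001, 0.691, 0.723, 0.002]
force: [-3.8, 0.9, 13.1]
grip_width: 0.396
grip_force: 23.1
```

```bash
python3 -m handwheel '[[[1,0.01,-0.12,0.02,0],[1,0,-0.12,0.02,0],[1,0.01,-0.12,0.01,0],[1,0,-0.12,0.01,0],[1,0.01,-0.12,0,0],[1,0,-0.12,0,0],[1,0,0,0,0]]]' 20
python3 - <<'E'
from h import *
s=ctrl.sense();print(s["force"],s["wrist_torque"])
c=cap("wrist")
im=c["img"];hsv=cv2.cvtColor(im,cv2.COLOR_BGR2HSV)
# base plate (steel) below bearer: rows of grey pixels in column 228..240 above row 250
m=(hsv[...,1]<40)&(hsv[...,2]>110)
for col in(230,235,338): print(col,np.where(m[150:300,col])[0]+150)
cv2.imwrite("pics/w4.png",im)
E
```

```text
time_s: 6.5
eef_pos: [547.9, 232.3, 139.6]
ee_rot: [0.001, 0.691, 0.722, 0.001]
force: [-0.5, 0.7, 6.0]
grip_width: 0.394
grip_force: 23.4
[-0.46036264  0.73991937  6.01570225] [0.17628637 0.18736038 0.04246109]
230 [156 157 158 159 160 161 162 163 164 165 166 167 168 169 170 171 172 173
 174 175 176 177 178 261 285 293 294 295 296]
235 [156 157 158 159 160 161 162 163 164 165 166 167 168 169 170 171 172 173
 174 175 176 177 178]
338 [155 156 157 158 159 160 161 162 163 164 165 166 167 168 169 170 171 172
 173 174 175 176 177 178 298 299]
```

The lower base edge moved from rows 197-217 to 156-178, so it is pivoting now. I continue the arc.

```bash
python3 -m handwheel '[[[1,0.01,-0.12,-0.01,0],[1,0,-0.12,-0.01,0],[1,0.01,-0.12,-0.015,0],[1,0,-0.12,-0.015,0],[1,0.01,-0.12,-0.025,0],[1,0,-0.12,-0.025,0],[1,0.01,-0.12,-0.035,0],[1,0,-0.12,-0.035,0],[1,0,0,0,0]]]' 20
python3 - <<'E'
from h import *
s=ctrl.sense();print(s["force"],s["wrist_torque"])
c=cap("wrist");b=cap("scene")
I=np.zeros((420,800,3),np.uint8);I[:,:560]=c["img"];B=cv2.resize(b["img"][190:310,310:430],(238,238),interpolation=cv2.INTER_CUBIC);I[:238,562:]=B
cv2.imwrite("pics/w5.png",I)
E
```

```text
time_s: 7.45
eef_pos: [549.2, 184.0, 129.7]
ee_rot: [-0.0, 0.691, 0.722, -0.001]
force: [0.0, 0.3, -1.6]
grip_width: 0.393
grip_force: 23.3
[ 0.03925423  0.30093486 -1.63273197] [ 0.18931232 -0.23605339 -0.04074283]
```

View pics/w5.png

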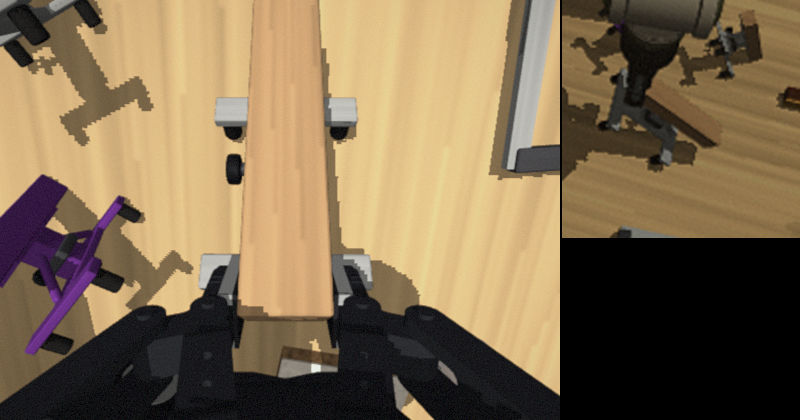

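About 40° rotated, with the bearer still centred in the grip and the feet dragging correctly. I continue.

```bash
python3 -m handwheel '[[[1,0.01,-0.11,-0.06,0],[1,0,-0.11,-0.06,0],[1,0.01,-0.11,-0.06,0],[1,0,-0.1,-0.065,0],[1,0.01,-0.1,-0.07,0],[1,0,-0.1,-0.07,0],[1,0.01,-0.1,-0.07,0],[1,0,0,0,0]]]' 20
python3 -m handwheel '[[[1,0,-0.1,-0.08,0],[1,0.01,-0.09,-0.08,0],[1,0,-0.09,-0.09,0],[1,0,-0.08,-0.09,0],[1,0.01,-0.08,-0.09,0],[1,0,0,0,0]]]' 20
python3 - <<'E'
from h import *
s=ctrl.sense();print(s["force"],s["wrist_torque"])
c=cap("wrist");b=cap("scene")
I=np.zeros((420,800,3),np.uint8);I[:,:560]=c["img"];B=cv2.resize(b["img"][190:310,310:430],(238,238),interpolation=cv2.INTER_CUBIC);I[:238,562:]=B
cv2.imwrite("pics/w6.png",I)
E
```

```text
time_s: 8.35
eef_pos: [551.6, 146.7, 107.9]
ee_rot: [0.001, 0.691, 0.722, -0.0]
force: [-1.7, -5.6, 6.8]
grip_width: 0.396
grip_force: 25.9
time_s: 8.95
eef_pos: [552.8, 124.4, 86.3]
ee_rot: [0.001, 0.691, 0.723, -0.001]
force: [-1.6, -7.3, 5.7]
grip_width: 0.397
grip_force: 27.1
[-1.62691005 -7.3148801   5.74850696] [-0.8805569   0.24652215  0.08309351]
```

View pics/w6.png

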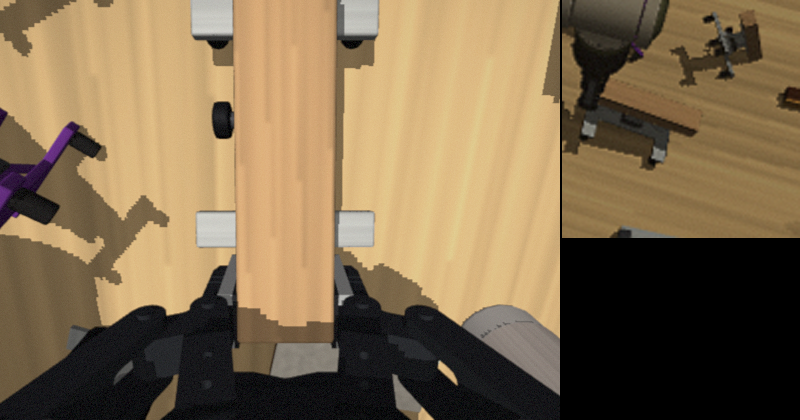

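Nearly upright: the bearer is seen from on top and about 10° is left. I finish the arc and press lightly.

```bash
python3 -m handwheel '[[[1,0,-0.06,-0.08,0],[1,0,-0.06,-0.08,0],[1,0,-0.05,-0.08,0],[1,0,-0.03,-0.06,0],[1,0,0,0,0],[1,0,0,0,0]]]' 20
```

```text
time_s: 9.65
eef_pos: [552.9, 115.0, 71.3]
ee_rot: [0.001, 0.691, 0.723, -0.0]
force: [0.9, -5.9, 1.7]
grip_width: 0.398
grip_force: 27.4
```

```bash
python3 -m handwheel '[[[1,0,-0.02,-0.04,0],[1,0,-0.02,-0.04,0],[1,0,0,0,0]]]' 20
python3 -m handwheel '[[[1,0,-0.01,-0.04,0],[1,0,0,-0.04,0],[1,0,0,0,0]]]' 20
python3 - <<'E'
from h import *
s=ctrl.sense();print(s["wrist_torque"])
c=cap("wrist")
hsv=cv2.cvtColor(c["img"],cv2.COLOR_BGR2HSV)
m=(hsv[...,1]<40)&(hsv[...,2]>110)
for col in(215,355): print(col,np.where(m[0:290,col])[0][[0,-1]])
# predicted plate rows if upright, foot bar tops at z=30
print([proj(c,[553,s["eef_pos"][1]+d,30]).round() for d in(0,4,24,116,136)])
E
```

```text
time_s: 9.95
eef_pos: [552.9, 113.2, 67.2]
ee_rot: [0.001, 0.691, 0.723, -0.0]
force: [1.5, -6.2, 3.1]
grip_width: 0.395
grip_force: 27.7
time_s: 10.25
eef_pos: [552.8, 112.9, 63.1]
ee_rot: [0.001, 0.691, 0.723, 0.0]
force: [0.7, -4.4, 2.6]
grip_width: 0.397
grip_force: 27.7
[-0.35996396 -0.11209067 -0.00678569]
215 [197 232]
355 [197 232]
[array([285., 242.]), array([285., 235.]), array([287., 200.]), array([296.,   6.]), array([298., -45.])]
```

```bash
python3 -m handwheel '[[[1,0,0,-0.04,0],[1,0,0,-0.04,0],[1,0,0,0,0]]]' 20
python3 - <<'E'
from h import *
s=ctrl.sense();print(s["wrist_torque"])
c=cap("wrist");b=cap("scene")
I=np.zeros((420,800,3),np.uint8);I[:,:560]=c["img"];B=cv2.resize(b["img"][190:310,310:430],(238,238),interpolation=cv2.INTER_CUBIC);I[:238,562:]=B
cv2.imwrite("pics/w7.png",I)
E
```

```text
time_s: 10.6
eef_pos: [552.7, 113.1, 59.2]
ee_rot: [0.001, 0.691, 0.723, -0.0]
force: [1.0, -4.6, 2.8]
grip_width: 0.393
grip_force: 27.8
[-0.49509114 -0.14496605 -0.03414936]
```

View pics/w7.png

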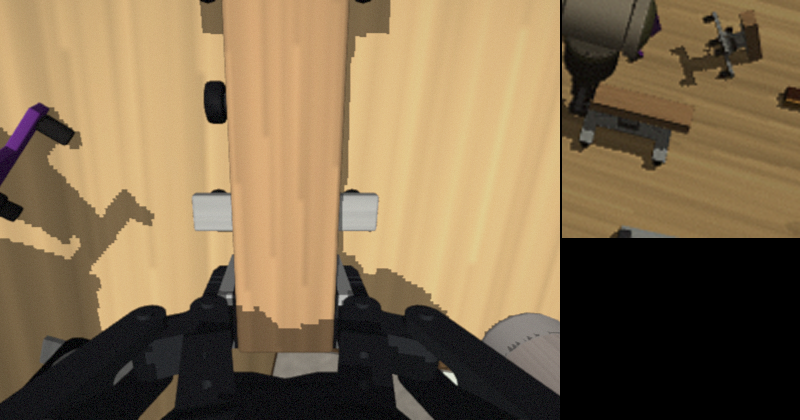

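The support looks close to flat: the near foot bar is at (285,212) and the far feet are at row 0. I'll check the tilt numerically from the apparent widths.

```bash
cat >> h.py <<'E'
from scipy.optimize import brentq
def zfor(c,p,q,L): return brentq(lambda z: np.linalg.norm(ray(c,*p,z)-ray(c,*q,z))-L,-60,250)
def wood(c,row,lo,hi):
    g=cv2.GaussianBlur(c["img"],(3,3),0).astype(int)
    return g[row,lo:hi].tolist()
E
python3 - <<'E'
from h import *
c=cap("wrist");im=c["img"]
hsv=cv2.cvtColor(im,cv2.COLOR_BGR2HSV)
m=(hsv[...,1]<40)&(hsv[...,2]>110)
for r in(200,212,225):
    k=np.where(m[r,180:395])[0]+180;a,b=k[0],k[-1]+1
    z=zfor(c,(a,r),(b,r),98);print(r,a,b,z,ray(c,(a+b)/2,r,z))
L=cv2.Canny(im,40,120)
for r in range(20,340,30):
    k=np.where(L[r,215:360])[0]+215;print(r,k)
E
```

```text
200 192 378 28.78112629461163 [551.90858383 137.80430635  28.78112629]
212 193 377 28.754082691224497 [552.19519341 131.16761312  28.75408269]
225 194 376 28.88333555782563 [552.5099421  123.87042673  28.88333556]
20 [223 346]
50 [223 225 346 354 355]
80 [215 216 217 218 219 225 227 344 350]
110 [221 226 342 349]
140 [227 341 348]
170 [229 231 339 348]
200 [230 339 342 343]
230 [219 220 221 222 223 224 225 226 227 228 229 230 231 336 342]
260 [229 234 336 339 355]
290 [219 220 221 235 335 337 347 348 349 350 351]
320 [237 271 272 318 333]
```

```bash
python3 - <<'E'
from h import *
c=cap("wrist")
for r,a,b in((20,223,346),(80,226,344),(140,227.5,341),(200,230.5,339.5),(260,234,336),(320,237,333)):
    z=zfor(c,(a,r),(b,r),34);print(r,round(z,1),ray(c,(a+b)/2,r,z).round(1))
E
```

```text
20 96.9 [548.6 208.5  96.9]
80 97.5 [549.4 192.9  97.5]
140 98.5 [549.9 175.9  98.5]
200 99.7 [550.9 157.6  99.7]
260 98.5 [551.8 136.5  98.5]
320 98.1 [552.8 113.1  98.1]
```

All six bearer heights come out at 97-100 mm and the near base top at about 29 mm, so it stands flat. I let go, rise and re-measure.

```bash
python3 -m handwheel '[[[-1,0,0,0,0],[-1,0,0,0,0],[-1,0,0,0,0],[-1,0,0,0,0],[-1,0,0,0,0],[-1,0,0,0,0],[-1,0,0,0,0],[-1,0,0,0,0]]]' 20
python3 -m handwheel '[[[-1,0,0,0.5,0],[-1,0,0,0.8,0],[-1,0,0,0.8,0],[-1,0,0,0.8,0],[-1,0,0,0.8,0],[-1,0,0,0.8,0],[-1,0,0,0.5,0],[-1,0,0,0,0],[-1,0,0,0,0]]]'
python3 - <<'E'
from h import *
c=cap("wrist");im=c["img"];s=ctrl.sense();print(s["eef_pos"],s["force"])
print("centre pred",proj(c,[550,187,100]))
hsv=cv2.cvtColor(im,cv2.COLOR_BGR2HSV)
m=((hsv[...,1]<40)&(hsv[...,2]>110)).astype(np.uint8)
for k in cv2.findContours(m,0,2)[0]:
    if cv2.contourArea(k)>80:
        x,y,w,h=cv2.boundingRect(k);print(x,y,w,h,ray(c,x+w/2,y+h/2,30).round())
L=cv2.Canny(im,40,120);u,v=proj(c,[550,187,100]).astype(int)
for r in range(v-80,v+100,20): print(r,np.where(L[r,u-50:u+50])[0]+u-50)
cv2.imwrite("pics/w8.png",im)
E
```

```text
time_s: 11.6
eef_pos: [552.4, 113.8, 59.0]
ee_rot: [-0.0, 0.691, 0.723, -0.0]
force: [0.6, 0.9, 0.1]
grip_width: 0.999
grip_force: 0.0
time_s: 12.5
eef_pos: [552.3, 113.8, 308.6]
ee_rot: [-0.0, 0.691, 0.723, -0.0]
force: [0.2, -0.2, 0.2]
grip_width: 0.997
grip_force: 0.0
[552.092811   113.84197347 307.84738867] [ 0.21668853  0.39999227 -0.12396289]
centre pred [285.44470365 103.87967982]
464 413 39 7 [ 884. -272.   30.]
257 319 10 56 [ 531. -156.   30.]
218 318 39 64 [ 495. -163.   30.]
208 317 11 68 [ 459. -166.   30.]
427 315 18 9 [778. -99.  30.]
276 220 95 49 [609.  10.  30.]
383 208 172 132 [811. -25.  30.]
303 144 23 16 [588. 132.  30.]
246 144 23 16 [518. 129.  30.]
304 44 25 19 [583. 243.  30.]
243 43 25 20 [514. 241.  30.]
423 0 20 83 [713. 261.  30.]
23 [267 302 304]
43 [243 244 245 246 247 248 249 250 251 252 253 254 255 256 257 258 259 260
 261 262 263 264 265 266 267 303 304 305 306 307 308 309 312 313 314 315
 316 317 318 319 320 321 322 323 324 325 326 327 328]
63 [243 244 245 246 247 248 249 268 303 305 306 307 308 309 310 311 330]
83 [268 302 315]
103 [250 255 263 268 302 314]
123 [249 266 269 302 314]
143 [269 302 312 313]
163 [251 252 269 301 326]
183 [271 274 301 313]
```

It stands free and upright: the base bars are 112 mm apart, centred at (550.6,186.4), yaw 2.3°. Now I re-grasp at the bearer middle.

```bash
python3 -m handwheel '[[[-1,-0.01,0.73,0,0],[-1,-0.02,0.72,0,0],[-1,0,0,-0.7,0],[-1,0,0,-0.8,0],[-1,0,0,-0.8,0],[-1,0,0,-0.8,0],[-1,0,0,-0.8,0],[-1,0,0,-0.6,0],[-1,0,0,-0.27,0],[-1,0,0,0,0]]]' 60
python3 -m handwheel '[[[1,0,0,0,0],[1,0,0,0,0],[1,0,0,0,0],[1,0,0,0,0],[1,0,0,0,0],[1,0,0,0,0],[1,0,0,0,0],[1,0,0,0,0]]]' 60
python3 -m handwheel '[[[1,0,0,0.1,0],[1,0,0,0.3,0],[1,0,0,0.5,0],[1,0,0,0.6,0],[1,0,0,0.6,0],[1,0,0,0.4,0],[1,0,0,0,0]]]' 60
```

```text
time_s: 13.55
eef_pos: [549.7, 186.2, 68.5]
ee_rot: [-0.001, 0.691, 0.723, -0.002]
force: [0.5, -0.6, -0.7]
grip_width: 1.002
grip_force: 0.0
time_s: 14.35
eef_pos: [551.1, 186.4, 71.5]
ee_rot: [0.0, 0.691, 0.723, 0.0]
force: [-3.0, -0.4, 6.3]
grip_width: 0.387
grip_force: 63.4
time_s: 15.05
eef_pos: [551.8, 186.5, 197.9]
ee_rot: [0.001, 0.691, 0.723, 0.002]
force: [0.2, 0.8, -6.4]
grip_width: 0.389
grip_force: 62.0
```

Lifted: about 6.4 N, so the mass is about 0.65 kg. I carry it over the bolt, still turned about 15° short.

```bash
python3 -m handwheel '[[[1,-0.1,-0.4,0,-0.4],[1,-0.1,-0.8,0,-0.9],[1,-0.1,-0.8,0,-0.9],[1,-0.1,-0.8,0,-0.9],[1,-0.1,-0.8,0,-0.9],[1,-0.1,-0.8,0,-0.9],[1,-0.1,-0.8,0,-0.9],[1,-0.1,-0.8,0,-0.9],[1,-0.1,-0.8,0,-0.9],[1,-0.1,-0.8,0,-0.9]]]' 60
python3 -m handwheel '[[[1,-0.1,-0.8,0,-0.8],[1,-0.12,-0.4,0,-0.7],[1,0,0,0,0],[1,0,0,0,0],[1,0,0,0,0]]]' 60
python3 - <<'E'
from h import *
c=cap("wrist");b=cap("top");s=ctrl.sense();print(s["eef_pos"],s["joints"])
I=np.zeros((420,800,3),np.uint8);I[:,:560]=c["img"];B=cv2.resize(b["img"][180:260,300:400],(238,190),interpolation=cv2.INTER_CUBIC);I[:190,562:]=B
cv2.imwrite("pics/w9.png",I);cv2.imwrite("pics/w9raw.png",c["img"])
print(proj(c,[491,-254,15]))
E
```

```text
time_s: 16.05
eef_pos: [499.8, -194.9, 193.7]
ee_rot: [-0.001, 0.978, 0.21, -0.001]
force: [0.8, 0.1, -5.9]
grip_width: 0.387
grip_force: 61.9
time_s: 16.55
eef_pos: [489.9, -252.6, 194.7]
ee_rot: [-0.001, 0.994, 0.11, -0.0]
force: [0.3, 0.8, -6.6]
grip_width: 0.384
grip_force: 62.0
[ 490.08001799 -252.62984405  195.21421978] [-6.88543877e-01  4.00257400e-01  1.47126714e+00  1.21931267e-04
  1.27076315e+00  6.61246349e-01]
[286.13448937 183.42859801]
```

View pics/w9.png

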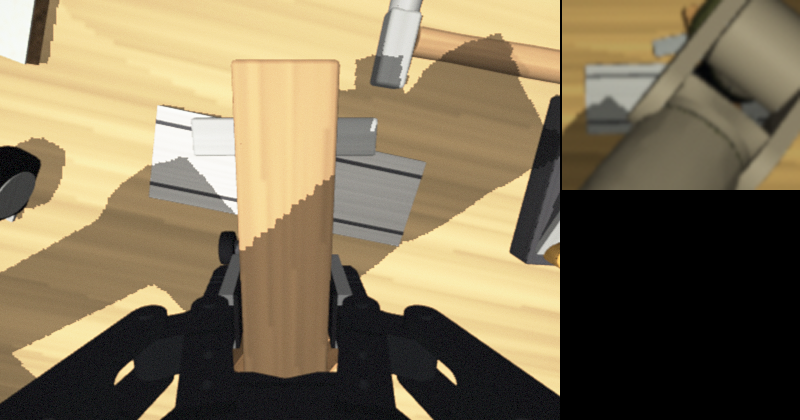

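This shows the bar with corners near (158,104), (425,160), (401,244) and (149,199), and the held bearer in the middle. I cast these onto z=8.

```bash
python3 - <<'E'
from h import *
c=cap("wrist");s=ctrl.sense();p=s["eef_pos"];q=s["ee_rot"]
g=cv2.cvtColor(c["img"],cv2.COLOR_BGR2GRAY)
K=cv2.cornerSubPix(g,np.float32([[158,104],[425,160],[401,244],[149,199]]).reshape(-1,1,2),(5,5),(-1,-1),(3,30,.01)).reshape(-1,2)
P=np.array([ray(c,*k,8) for k in K]);print(K.round(1),P.round(1),P.mean(0).round(1))
for i in range(4):
    d=P[(i+1)%4]-P[i];print(np.linalg.norm(d).round(1),np.degrees(np.arctan2(d[1],d[0])).round(2))
print("tcp",p,"tool y deg",-90+2*np.degrees(np.arctan2(q[2],q[1])))
zb=p[2]-70+100
a,b=ray(c,284.5,62,zb),ray(c,286.5,200,zb);print("bearer",a.round(1),b.round(1),np.degrees(np.arctan2(*(a-b)[1::-1])))
z=p[2]-71+30
for u,v in((192,136),(377,136)): print(ray(c,u,v,z).round(1))
E
```

```text
[[158.  104.9]
 [424.2 162.5]
 [404.3 240.5]
 [151.4 197.1]] [[ 536.3 -122.7    8. ]
 [ 539.1 -380.8    8. ]
 [ 457.3 -387.7    8. ]
 [ 446.7 -126.3    8. ]] [ 494.9 -254.4    8. ]
258.1 -89.38
82.2 -175.2
261.6 92.3
89.6 2.29
tcp [ 490.12377047 -252.77497371  195.36829797] tool y deg -77.3531705075049
bearer [ 574.4 -234.3  225.4] [ 531.8 -244.5  225.4] 13.462699646009156
[ 536.  -192.7  154.4]
[ 557.3 -288.1  154.4]
```

The bar's normal is at about 0.7° and its centre at about (492.5,-253). In the same view the support is within 1 mm of that, with 12° of turn left. I lower to just above the bar.

```bash
python3 -m handwheel '[[[1,0.02,0,-0.3,0],[1,0,0,-0.5,0],[1,0,0,-0.5,0],[1,0,0,-0.4,0],[1,0,0,-0.3,0],[1,0,0,-0.2,0],[1,0,0,0,0],[1,0,0,0,0]]]' 60
python3 -m handwheel '[[[1,0,0,0,-0.4],[1,0,0,0,-0.4],[1,0,0,0,-0.4],[1,0,0,0,-0.3],[1,0,0,0,0],[1,0,0,0,0],[1,0,0,0,0]]]' 60
python3 - <<'E'
from h import *
c=cap("wrist");s=ctrl.sense();p=s["eef_pos"];q=s["ee_rot"];im=c["img"]
print(p,-90+2*np.degrees(np.arctan2(q[2],q[1])))
cv2.imwrite("pics/w10.png",im)
# bar's far long edge (x+): predicted points and gradient along columns
g=cv2.GaussianBlur(cv2.cvtColor(im,cv2.COLOR_BGR2GRAY),(3,3),0).astype(int)
for y in(-150,-170,-335,-355,-365):
    u,v=proj(c,[537.5,y,8]).round().astype(int)
    if 0<=u<560:
        col=g[max(v-20,0):v+21,u];d=np.diff(col);k=np.argsort(-abs(d))[:2];print(y,(u,v),[(max(v-20,0)+int(i)+.5,int(d[i]),ray(c,u,max(v-20,0)+i+.5,8).round(1)[:2]) for i in k])
# far base bar: outline
z=p[2]-71+30
hsv=cv2.cvtColor(im,cv2.COLOR_BGR2HSV)
print([proj(c,[p[0]+a,p[1]+b,z]).round(1) for a,b in((46,49),(66,49),(66,-49),(46,-49))])
E
```

```text
time_s: 17.5
eef_pos: [491.3, -253.7, 86.2]
ee_rot: [0.0, 0.994, 0.11, 0.0]
force: [0.8, -0.9, -6.1]
grip_width: 0.388
grip_force: 61.8
time_s: 18.2
eef_pos: [491.1, -253.7, 85.9]
ee_rot: [0.0, 1.0, 0.005, 0.0]
force: [0.7, 0.5, -6.6]
grip_width: 0.388
grip_force: 62.0
[ 491.01590773 -253.72551262   85.80435653] -89.41261352682987
-150 (np.int64(123), np.int64(148)) [(np.float64(150.5), 49, array([ 535.8, -149.9])), (np.float64(149.5), 47, array([ 536.5, -150. ]))]
-170 (np.int64(154), np.int64(148)) [(np.float64(149.5), 61, array([ 536.7, -169.9])), (np.float64(150.5), 45, array([ 536. , -169.8]))]
-335 (np.int64(411), np.int64(151)) [(np.float64(168.5), -37, array([ 525.9, -336.4])), (np.float64(169.5), -27, array([ 525.2, -336.5]))]
-355 (np.int64(442), np.int64(151)) [(np.float64(168.5), -36, array([ 526. , -356.6])), (np.float64(169.5), -27, array([ 525.4, -356.7]))]
-365 (np.int64(458), np.int64(151)) [(np.float64(168.5), -34, array([ 526.1, -367.1])), (np.float64(167.5), -28, array([ 526.8, -367. ]))]
[array([193.7, 158. ]), array([191.1, 119.7]), array([378.5, 121.5]), array([375.2, 159.6])]
```

```bash
python3 - <<'E'
from h import *
im=cv2.imread("pics/w10.png");c=cap("wrist");s=ctrl.sense();p=s["eef_pos"];z=p[2]-71+30
g=cv2.GaussianBlur(cv2.cvtColor(im,cv2.COLOR_BGR2GRAY),(3,3),0).astype(int)
for u in(205,220,350,365):
    d=np.diff(g[100:185,u]);k=[(100+int(i)+.5,int(d[i])) for i in range(len(d)) if abs(d[i])>14 and abs(d[i])==max(abs(d[max(0,i-2):i+3]))]
    print(u,[(a,b,ray(c,u,a,z).round(1)[0],ray(c,u,a,8).round(1)[0]) for a,b in k])
for u in(400,420,440,460):
    d=np.diff(g[130:165,u]);print(u,[(130+int(i)+.5,int(d[i]),ray(c,u,130+i+.5,8).round(1)[:2]) for i in np.where(abs(d)>5)[0]])
E
```

```text
205 [(116.5, -32, np.float64(558.6), np.float64(557.4)), (119.5, 27, np.float64(557.1), np.float64(555.6)), (153.5, -15, np.float64(539.4), np.float64(534.4)), (155.5, 15, np.float64(538.4), np.float64(533.1)), (169.5, -56, np.float64(530.7), np.float64(523.9)), (175.5, 66, np.float64(527.4), np.float64(520.0))]
220 [(116.5, -32, np.float64(558.7), np.float64(557.5)), (119.5, 26, np.float64(557.2), np.float64(555.7)), (153.5, -16, np.float64(539.5), np.float64(534.4)), (155.5, 16, np.float64(538.4), np.float64(533.2)), (169.5, -56, np.float64(530.8), np.float64(524.0)), (175.5, 60, np.float64(527.5), np.float64(520.1))]
350 [(116.5, -15, np.float64(559.3), np.float64(558.2)), (155.5, 17, np.float64(539.0), np.float64(533.9)), (168.5, -38, np.float64(532.0), np.float64(525.4)), (174.5, 35, np.float64(528.7), np.float64(521.5))]
365 [(155.5, 17, np.float64(539.1), np.float64(534.0)), (168.5, -38, np.float64(532.1), np.float64(525.5)), (174.5, 36, np.float64(528.8), np.float64(521.6))]
400 [(146.5, -9, array([ 539.9, -327.6])), (148.5, 14, array([ 538.7, -327.7])), (149.5, 12, array([ 538. , -327.8]))]
420 [(146.5, -11, array([ 540.1, -340.4])), (148.5, 14, array([ 538.8, -340.6])), (149.5, 13, array([ 538.2, -340.7]))]
440 [(146.5, -10, array([ 540.2, -353.2])), (148.5, 15, array([ 538.9, -353.4])), (149.5, 12, array([ 538.3, -353.5]))]
460 [(145.5, -6, array([ 540.9, -366. ])), (146.5, -9, array([ 540.3, -366.1])), (148.5, 14, array([ 539. , -366.3])), (149.5, 11, array([ 538.4, -366.4]))]
```

The bar edge gives a centre x of 492.5 at 0.6°, and the base bar gives 492.8 at about 0.5°. It is aligned, so I lower straight down.

```bash
python3 -m handwheel '[[[1,0,0,-0.06,0],[1,0,0,-0.06,0],[1,0,0,-0.06,0],[1,0,0,-0.04,0],[1,0,0,0,0]]]' 60
python3 -m handwheel '[[[1,0,0,-0.03,0],[1,0,0,-0.02,0],[1,0,0,0,0],[1,0,0,0,0]]]' 60
```

```text
time_s: 18.8
eef_pos: [490.8, -253.5, 74.1]
ee_rot: [-0.0, 1.0, 0.005, -0.0]
force: [-1.0, 0.4, -5.7]
grip_width: 0.387
grip_force: 62.0
time_s: 19.2
eef_pos: [490.9, -253.7, 72.1]
ee_rot: [0.0, 1.0, 0.005, 0.0]
force: [0.1, -0.2, -4.8]
grip_width: 0.389
grip_force: 62.0
```

```bash
python3 -m handwheel '[[[1,0,0,-0.02,0],[1,0,0,-0.01,0],[1,0,0,0,0],[1,0,0,0,0]]]' 60
python3 -m handwheel '[[[0.5,0,0,0,0],[-1,0,0,0,0],[-1,0,0,0,0],[-1,0,0,0,0],[-1,0,0,0,0],[-1,0,0,0,0],[-1,0,0,0,0],[-1,0,0,0,0]]]' 60
python3 -m handwheel '[[[-1,0,0,0.3,0],[-1,0,0,0.6,0],[-1,0,0,0.8,0],[-1,0,0,0.8,0],[-1,0,0,0.8,0],[-1,0,0,0.8,0],[-1,-0.4,0,0.4,0],[-1,-0.6,0,0,0],[-1,0,0,0,0],[-1,0,0,0,0]]]'
python3 - <<'E'
from h import *
c=cap("wrist");im=c["img"];s=ctrl.sense();print(s["eef_pos"],s["force"])
hsv=cv2.cvtColor(im,cv2.COLOR_BGR2HSV)
cv2.imwrite("pics/w11.png",im)
print("bearer ends/side pred",[proj(c,[492.5+a,-254+b,100]).round() for a,b in((86,17),(86,-17),(-86,-17),(-86,17))])
print("bar corners pred",[proj(c,[537.4,-124,8]).round(),proj(c,[537.4,-384,8]).round()])
u,v=proj(c,[492.5,-254,100]).astype(int);L=cv2.Canny(im,40,120)
for r in range(v-60,v+70,15):
    print(r,np.where(L[r,u-45:u+45])[0]+u-45)
E
```

```text
time_s: 19.6
eef_pos: [491.1, -253.7, 71.6]
ee_rot: [0.0, 1.0, 0.005, 0.0]
force: [-3.2, 3.4, 4.6]
grip_width: 0.386
grip_force: 63.3
time_s: 20.4
eef_pos: [490.9, -253.7, 70.5]
ee_rot: [-0.0, 1.0, 0.005, 0.0]
force: [1.5, -0.3, -0.2]
grip_width: 0.998
grip_force: 0.0
time_s: 21.4
eef_pos: [440.8, -253.7, 295.7]
ee_rot: [0.0, 1.0, 0.004, 0.0]
force: [0.7, 0.0, -0.9]
grip_width: 0.999
grip_force: 0.0
[ 441.18530672 -253.70054145  295.44872652] [ 1.0347957  -0.23099563 -0.13407457]
bearer ends/side pred [array([267.,  30.]), array([305.,  31.]), array([301., 214.]), array([268., 213.])]
bar corners pred [array([175.,  84.]), array([395.,  86.])]
68 [241 266 303 323 328]
83 [246 253 267 303]
98 [267 303]
113 [267 302 327]
128 [254 262 264 265 266 267 302 326]
143 [268 302]
158 [251 252 253 254 255 256 257 258 259 260 261 262 263 268 301]
173 [245 268 300 325]
188 [287 288]
```

```bash
python3 - <<'E'
from h import *
c=cap("wrist");im=c["img"];g=cv2.GaussianBlur(cv2.cvtColor(im,cv2.COLOR_BGR2GRAY),(3,3),0).astype(int)
for x in(548.5,436.5):
    for side in(49,-49):
        u,v=proj(c,[x,-254+side,30]);r=int(round(v));k=int(round(u));d=np.diff(g[r,k-8:k+9]);print(x,side,(u.round(1),r),[(k-8+int(i)+.5,int(d[i])) for i in np.argsort(-abs(d))[:3]], "if z=38:",proj(c,[x,-254+side,38])[0].round(1))
b=cap("top");cv2.imwrite("pics/top9.png",b["img"])
a=cv2.imread("pics/top0.png");d=cv2.absdiff(a,b["img"]).max(2)
for n,(x0,y0,x1,y1) in dict(offcut=(255,162,282,206),square=(95,185,140,255),small=(150,243,182,272),purple=(205,232,250,270),tape=(258,226,278,254),glue=(248,125,275,160),clamp=(108,118,205,160),hammer=(365,158,460,190),plane=(423,175,452,230)).items(): print(n,(d[y0:y1,x0:x1]>60).mean().round(3))
E
```

```text
548.5 49 (np.float64(241.4), 73) [(241.5, 4), (240.5, 3), (242.5, 3)] if z=38: 240.5
548.5 -49 (np.float64(329.3), 74) [(328.5, -39), (322.5, 38), (334.5, 37)] if z=38: 330.2
436.5 49 (np.float64(244.1), 172) [(245.5, 11), (243.5, -6), (244.5, 4)] if z=38: 243.3
436.5 -49 (np.float64(325.1), 173) [(326.5, 6), (325.5, 6), (323.5, -2)] if z=38: 325.9
offcut 0.0
square 0.0
small 0.0
purple 0.0
tape 0.0
glue 0.0
clamp 0.0
hammer 0.122
plane 0.17
```

The base bars sit at standing height, and contact came at the same TCP height as on the open bench. The other things haven't moved; the hammer and plane differences fit arm shadow. Handing in.

```bash
python3 -c "
from rig import ctrl
print(ctrl.finish_job())"
```

```text
the job is handed in; nothing more can be done
None
```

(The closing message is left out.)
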